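# Half-turn the bayonet lid on the collared jar and hold it

## Robot

A 6-joint arm with a two-finger parallel gripper is mounted at the origin on the work surface. World frame = base frame: x ahead of the robot, y to its left, z up, the work surface at z = 0. Lengths are in m, angles in degrees, forces in N, time in s.
With the tool pointing down it reaches from about 0.375 to 0.9 m from the base axis. Payload 3.1 kg.
Tool frame: the origin (TCP) lies on the centre line of the jaws, within the pads' length; the fingertips stand 8 mm ahead of it and the grasp point (between the pads) lies 11 mm behind it; z points along the fingers, y is the line along which they close (so a half turn about z gives the same grasp; the last joint's range is limited). The gripper opens to 87 mm and grips with 3 to 60 N. Pads are 19 mm wide; open, the fingers measure 117 mm over their backs; the gripper's body (75 mm by 190 mm) begins 51 mm behind the grasp point.
Start: joints at [-82.821, 30.224, 82.088, -0, 67.689, -10.227], TCP at [0.187, -0.596, 0.231] pointing down, gripper open.
Joint ranges: [-176.69, 176.69], [-43.24, 126.21], [12.49, 139.97], [-82, 262], [0, 151.66], [-163.58, 163.58]. Speed limits (degrees/s): [159.86, 159.86, 180, 180, 180, 180].

## Interface

Orientations are given as a 3x3 rotation matrix whose columns are the frame's x, y, z axes.
In Python, from rig import * gives the robot as it stands.
- The arm moves only by the tool step_arm, never from a script. Its argument "targets" is a list of rows, each a list of 5 numbers: the opening, from -1 (shut) to 1 (fully open), then the shift along the world's x, y, z normalised to -1 to 1, where 1 is 0.25 m, then the turn about the world's z normalised to -1 to 1, where 1 is 180 degrees. In form: [[fingers, x, y, z, turn], ...]. A call has 1 to 20 rows; each row is the pose to reach, as a shift and turn from the pose commanded when the call began, turning the shorter way round; what a row does not reach only later rows make up. A row lasts 1/10 s, in which the tool goes at most 50 mm and 8.59 degrees, less where a joint would pass 70% of its speed; a pose out of reach is approached as far as the arm can. A call with a number of a shift or a turn outside -1 to 1 is refused whole. A call with a gripper value outside its range is refused whole. The fingers move at their own pace and stop on an object; the grip force is fixed at half the most. Time passes only in rows, so rows that repeat a pose let the fingers close. It gives the time, the measured TCP pose, the force, the opening and the grip force at its end, in the units of the state.
- read_state(): the state, without advancing time (a new reading comes with each control period).
- capture(name): name is "scene" or "top" or "wrist"; returns a dict with "color" (384x512x3 uint8, red, green, blue), "mtx" (3x3 intrinsics, pixels), "pose" (4x4, takes a point from camera to world coordinates). Camera axes: x right, y down, z forward; pixel columns grow to the right and rows downward; lengths in m; the calibration is good to about 2 mm. A picture is of the moment at which its call begins. There is no depth.
- hand_in(): hands the job in; it is judged then, once.
The state is a dict: "time_s": time; "joint_positions": joint angles; "qvel": joint speeds; "tau": joint torques, N m; "position": TCP position; "tcp_rot": TCP orientation; "force": force on the tool from outside, world axes, zero at the start; "moment": the same for the moment, N m; "opening": opening from 0.0 (shut) to 1.0 (fully open); "grasp_force": force on a finger pad.
Only numpy, scipy, OpenCV 4.12 (cv2) and the standard library are available. Lean on these libraries where they do the work, as an engineer would, in place of code of your own. Each camera call takes 0.05 s, during which the arm holds its last target. There are 200 camera calls.

## Task

Slip the loose grey collar ring over the neck of the glass jar so that it lies flat on the jar's shoulder, and let go of it; then set the lid fully down into the jar's mouth with its two lugs through the two slots. Turn the lid clockwise (seen from above) about 30 degrees against the spring, half of the 60 degrees to the lock, without ever turning it on into the lock, and finish while still gripping it and holding it there. Leave the blue box, the dough docker and the scraper where they are.

Things in the scene. Friction and masses are not known exactly. Their poses are not given: they have to be found in the camera images.
- jar: Squat glass jar, fixed to the ledge by a black suction foot (cannot move). Origin: centre of underside, z up. Body 92 mm across, foot 100; flat metal shoulder (88 mm across) at height 55 mm; steel neck, 54 mm outside diameter, from there to height 78. Marks on the shoulder, on both sides: thin at the slots, medium 30 degrees clockwise of them (half-turn), broad 60 degrees clockwise (lock).
- jar_mouth (a point): Centre of the neck's top, 78 mm up; axes as the jar's. An inward flange 4 mm thick has a 31 mm round hole and two slots, one on each side, along the jar's x axis (+x and -x), 11 mm wide, reaching 23 mm from the axis. Lugs passed down through the slots turn under the flange, only clockwise seen from above (a stop bars anticlockwise).
- driver (a joint): Spring driver in the neck: 0 at rest, grows (rad) as the lid's lugs push it clockwise; hard stop at 1.10. The lugs meet it after the lid has turned about 0.1 rad (0 to 0.2), so it reads that much less than the lid's turn. It pushes back with 0.05 N m at first, 0.08 N m at the half-turn; let go, the lid turns back.
- lid: Loose steel lid, 120 g, upright on its plug. Origin: centre of the plug's underside, z up. Plug 27 mm diameter, bevelled foot; two round lugs 7 mm thick, one on each side along the lid's x axis, out to 20.5 mm from the axis, heights 0.5 to 7.5 mm. Flange disc 62 mm across, heights 13 to 18 mm. Fully down, its origin is 65 mm above the jar's (up to 1.5 mm play).
- lid_handle (a point): Centre of the lid's wooden bar handle, 30 mm above the lid's origin; axes as the lid's. Bar 50 mm long along x (in line with the lugs), 14 mm wide (y), 24 mm high, on top of the flange: grip it across its width. Turned by 180 degrees the lid is the same.
- collar: Loose collar ring of firm grey silicone, 30 g nominal, lying flat: outside diameter 68 mm, inside 58 mm, 12 mm high. Origin: centre of its underside, z up. It goes over the neck (54 mm) to lie on the shoulder, its origin 55 mm above the jar's; it will not pass over the lid's flange.
- clip_box: Bystander: blue clip-top box 94 x 144 x 66 mm, clasp on its -x side; origin under its centre.
- docker: Bystander: wooden dough docker lying along its y, 235 mm long (y from -120 to +115 mm), 48 mm across, roller with pins at -y, handle at +y; origin at its underside.
- scraper: Bystander: flat steel dough scraper, 80 x 120 mm blade with a 20 mm thick wooden grip on its -x side, lying flat; origin at its underside.

How it is judged:
By the outcome, as a careful person would: the job done as asked, in the order asked, and still so for the second after the job is handed in, while the arm keeps its last pose, push and grip.
It also fails if it takes over 64 s, if anything falls off the work surface, if the arm or the gripper's body presses on something with over 40 N, if the wrist force passes 120 N, or if a joint passes its speed limit or range.

## Working session

There is one attempt and no reset: what is moved stays moved. The work goes in short steps, Python scripts to look and compute and a tool call to move; the robot and the scene stay as the last step left them, time stands still between calls to the robot, and variables do not carry over. Pictures are saved under pics/ and viewed, at most 10 in all, crops included, and the job is handed in when it is done.

Besides the shell and the picture viewer there is one more tool, called after ">>>" as a command line: name --pt "numbers of a row" for each row, then --argument value for the rest. step_arm: Moves the arm, as the interface text tells. Scaled input: -1 to 1 covers 0.25 m each way for a shift and 180 degrees each way for a turn. Its arguments: {"type":"object","properties":{"targets":{"type":"array","items":{"type":"array","items":{"type":"number"}}}},"required":["targets"]}

```bash
mkdir -p pics; ls
python3 - <<'E'
from rig import *
import cv2,numpy as np
s=read_state();print({k:np.round(s[k],3).tolist() for k in s})
ims=[]
for n in("scene","top","wrist"):
    c=capture(n);np.savez(f"{n}0.npz",**c);cv2.imwrite(f"{n}0.png",c["color"][:,:,::-1]);print(n,c["mtx"].round(1).tolist(),c["pose"].round(3).tolist())
    cv2.imwrite(f"pics/{n}0.png",cv2.resize(c["color"][:,:,::-1],(800,600)))
E
```

```text
pics
{'time_s': 0.0, 'joint_positions': [-82.821, 30.277, 82.156, -0.002, 67.688, -10.227], 'qvel': [0.064, 0.038, 0.069, 0.068, 0.019, 0.06], 'tau': [0.0, -44.005, -17.659, 0.063, 0.058, -0.0], 'position': [0.187, -0.596, 0.23], 'tcp_rot': [[0.954, 0.299, -0.0], [0.299, -0.954, 0.002], [0.0, -0.002, -1.0]], 'force': [-0.201, -0.578, 0.507], 'moment': [-0.054, 0.017, 0.007], 'grasp_force': 0.0, 'opening': 1.0}
scene [[441.9, 0.0, 257.9], [0.0, 441.9, 191.8], [0.0, 0.0, 1.0]] [[-0.644, 0.624, -0.442, 1.071], [0.765, 0.524, -0.375, 0.434], [-0.003, -0.579, -0.815, 0.98], [0.0, 0.0, 0.0, 1.0]]
top [[389.4, 0.0, 252.0], [0.0, 389.4, 193.7], [0.0, 0.0, 1.0]] [[0.025, -0.994, 0.108, 0.515], [-0.999, -0.027, -0.02, 0.021], [0.023, -0.108, -0.994, 0.917], [0.0, 0.0, 0.0, 1.0]]
wrist [[332.2, 0.0, 256.9], [0.0, 332.2, 193.1], [0.0, 0.0, 1.0]] [[0.299, -0.912, -0.28, 0.265], [-0.954, -0.287, -0.085, -0.571], [-0.003, 0.293, -0.956, 0.384], [0.0, 0.0, 0.0, 1.0]]
```

View pics/scene0.png

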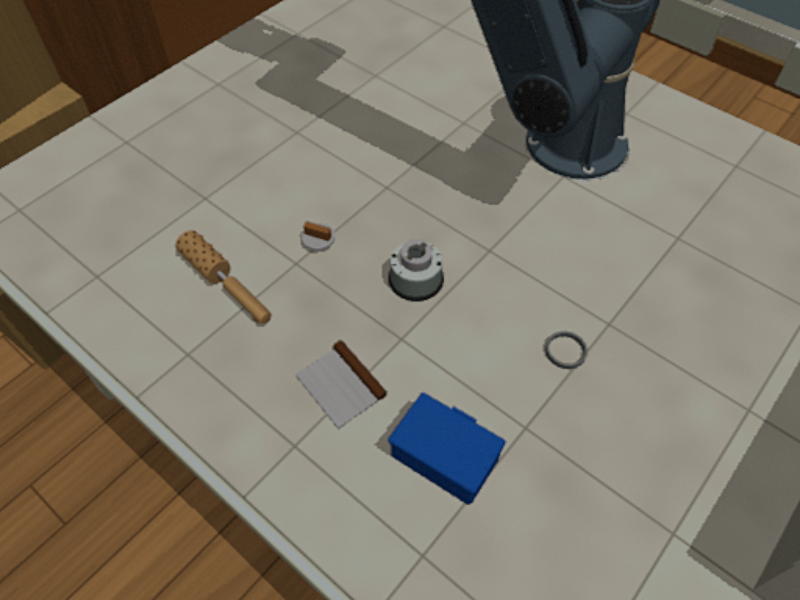

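View pics/top0.png

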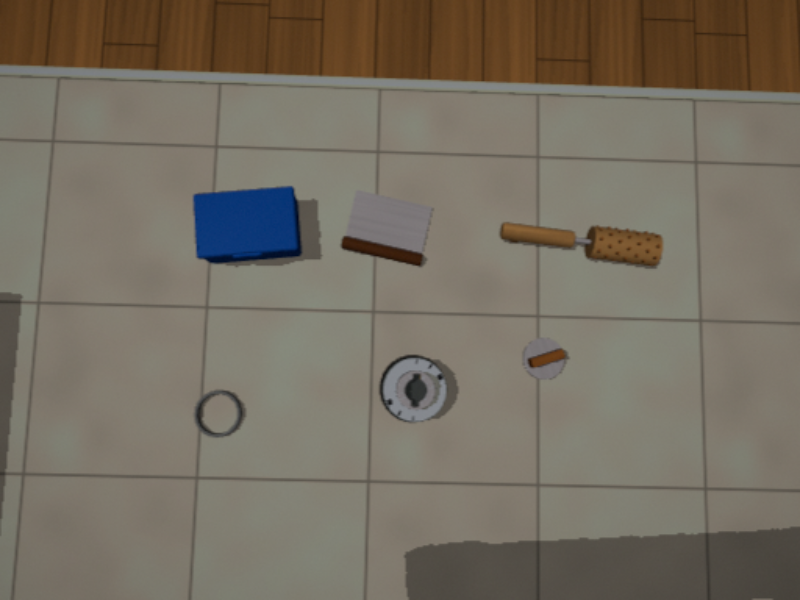

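Scene view: ring at about (565,350), lid at (317,235) and jar mouth at (417,252). Top view: ring at (219,413), lid at (545,358) and jar at (415,389). All are in 800x600 pixels, so ×0.64 gives native.

```bash
cat > h.py <<'E'
from rig import *
import cv2,numpy as np
def ray(c,p):
    d=np.array([*np.linalg.solve(c["mtx"],[p[0],p[1],1])]);return c["pose"][:3,3],c["pose"][:3,:3]@d
def plane(c,p,z):
    o,d=ray(c,p);return o+d*(z-o[2])/d[2]
def tri(obs):
    A=np.zeros((3,3));b=np.zeros(3);L=[ray(c,p) for c,p in obs]
    for o,d in L:
        d=d/np.linalg.norm(d);P=np.eye(3)-np.outer(d,d);A+=P;b+=P@o
    x=np.linalg.solve(A,b);return x,[np.linalg.norm(np.cross(x-o,d/np.linalg.norm(d))) for o,d in L]
def big(name,c,box=None,f=None):
    im=c["color"][:,:,::-1]
    if box: x,y,w,h=box; im=im[y:y+h,x:x+w]
    f=f or min(800/im.shape[1],600/im.shape[0]);cv2.imwrite(f"pics/{name}.png",cv2.resize(im,None,fx=f,fy=f,interpolation=cv2.INTER_CUBIC))
E
python3 - <<'E'
from h import *
t=np.load("top0.npz");s=np.load("scene0.npz")
for n,a,b in(("ring",(219,413),(565,350)),("handle",(547,357),(317,229)),("mouth",(415,390),(417,252))):
    x,r=tri([(t,np.array(a)*.64),(s,np.array(b)*.64)]);print(n,x.round(4),np.round(r,4))
T=read_state();R=T["tcp_rot"];w=np.load("wrist0.npz")["pose"];print("cam in tcp",(R.T@(w[:3,3]-T["position"])).round(4),(R.T@w[:3,:3]).round(3).tolist())
# ring ellipse (top)
for c,b,n in((t,(120,240,45,50),"t"),(s,(335,200,55,50),"s")):
    x,y,w,h=b;g=cv2.cvtColor(c["color"],7)[y:y+h,x:x+w]
    m=cv2.threshold(g,0,255,cv2.THRESH_BINARY_INV+cv2.THRESH_OTSU)[1]
    k=max(cv2.findContours(m,cv2.RETR_EXTERNAL,cv2.CHAIN_APPROX_NONE)[0],key=cv2.contourArea);e=cv2.fitEllipse(k);print(n,np.array(e[0])+[x,y],e[1:])
E
```

```text
ring [ 4.445e-01  2.556e-01 -2.000e-04] [0.0011 0.0011]
handle [ 0.5378 -0.2219  0.0336] [0.0001 0.0001]
mouth [ 0.4871 -0.0288  0.0718] [0.0003 0.0003]
cam in tcp [ 0.0817 -0.0006 -0.1542] [[0.0, -0.956, -0.293], [1.0, 0.0, -0.001], [0.001, -0.293, 0.956]]
t [138.35332108 264.19923019] ((31.321083068847656, 41.57275390625), 6.262828350067139)
s [361.62099266 223.76926994] ((22.75453758239746, 27.55412483215332), 108.44339752197266)
```

>>> step_arm --pt "1 1 0.96 -0.16 -0.097" --pt "1 1 0.96 -0.16 -0.097" --pt "1 1 0.96 -0.16 -0.097" --pt "1 1 0.96 -0.16 -0.097" --pt "1 1 0.96 -0.16 -0.097" --pt "1 1 0.96 -0.16 -0.097" --pt "1 1 0.96 -0.16 -0.097" --pt "1 1 0.96 -0.16 -0.097" --pt "1 1 0.96 -0.16 -0.097"

```text
time_s: 1.05
position: [0.4376, -0.3552, 0.1902]
tcp_rot: [[1.0, 0.002, -0.001], [0.002, -1.0, 0.0], [-0.001, -0.0, -1.0]]
force: [0.0, -0.8, -0.0]
opening: 1.003
grasp_force: 0.0
```

>>> step_arm --pt "1 0.4 0.536 0 0" --pt "1 0.4 0.536 0 0" --pt "1 0.4 0.536 0 0" --pt "1 0.4 0.536 0 0" --pt "1 0.4 0.536 0 0" --pt "1 0.4 0.536 0 0"

```text
time_s: 1.65
position: [0.5364, -0.2239, 0.1906]
tcp_rot: [[1.0, -0.002, -0.0], [-0.002, -1.0, -0.001], [-0.0, 0.001, -1.0]]
force: [-0.5, 0.1, 0.3]
opening: 1.003
grasp_force: 0.0
```

Run:
```python
from h import *
s=read_state();print(s["time_s"],s["position"],s["tcp_rot"])
c=capture("wrist");np.savez("lid1.npz",**c,tcp=s["position"]);big("lid1",c)
```

```text
1.65 [ 0.53640691 -0.22388204  0.1905659 ] [[ 9.99998159e-01 -1.89266302e-03 -3.15305688e-04]
 [-1.89293578e-03 -9.99997833e-01 -8.67034615e-04]
 [-3.13664000e-04  8.67629872e-04 -9.99999574e-01]]
```

>>> step_arm --pt "1 -0.2 0.772 0 0" --pt "1 -0.2 0.772 0 0" --pt "1 -0.2 0.772 0 0" --pt "1 -0.2 0.772 0 0" --pt "1 -0.2 0.772 0 0" --pt "1 -0.2 0.772 0 0" --pt "1 -0.2 0.772 0 0"

```text
time_s: 2.4
position: [0.488, -0.0315, 0.1909]
tcp_rot: [[1.0, -0.003, 0.002], [-0.003, -1.0, -0.001], [0.002, 0.001, -1.0]]
force: [1.4, -0.0, -0.6]
opening: 1.004
grasp_force: 0.0
```

Run:
```python
from h import *
s=read_state();print(s["time_s"],s["position"],s["tcp_rot"])
c=capture("wrist");np.savez("jar1.npz",**c,tcp=s["position"]);big("jar1",c)
```

```text
2.4 [ 0.48798933 -0.03148855  0.19090063] [[ 0.99999295 -0.00329023  0.00180689]
 [-0.0032883  -0.99999402 -0.00107245]
 [ 0.00181041  0.0010665  -0.99999779]]
```

View pics/lid1.png

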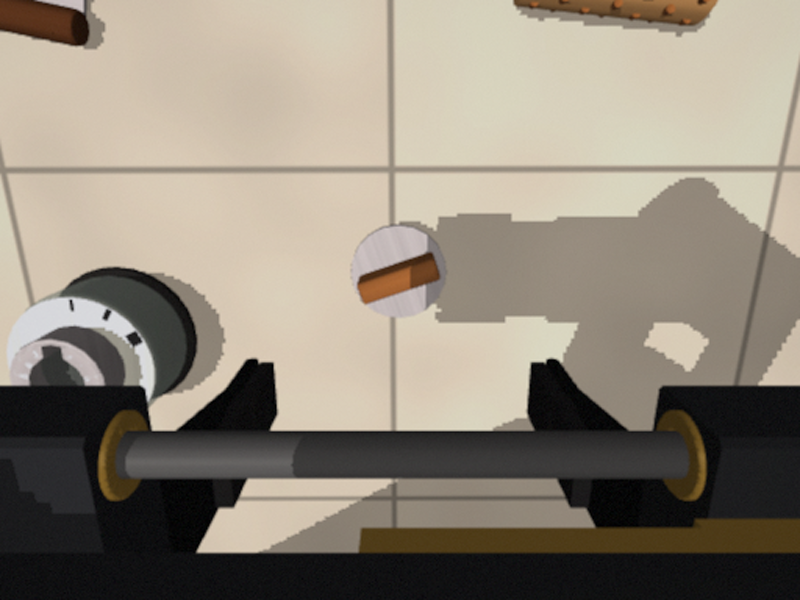

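View pics/jar1.png

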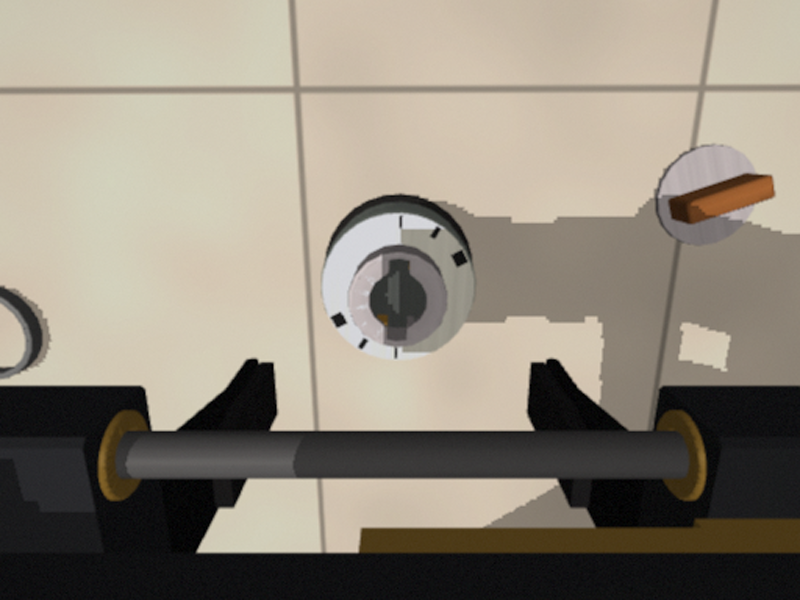

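Lid view: handle at about (399,278), flange circle centred at about (398,272). Jar view: mouth at about (398,298), with shoulder marks (thin) at (401,221) and (396,352), medium at (435,232) and (363,344), and broad at (460,258) and (338,320).

>>> step_arm --pt "1 -0.08 0.56 0 0" --pt "1 -0.08 0.56 0 0" --pt "1 -0.08 0.56 0 0" --pt "1 -0.08 0.56 0 0" --pt "1 -0.08 0.56 0 0"

```text
time_s: 2.95
position: [0.4679, 0.11, 0.1905]
tcp_rot: [[1.0, -0.001, 0.001], [-0.001, -1.0, -0.001], [0.001, 0.001, -1.0]]
force: [0.7, 0.0, 0.3]
opening: 0.999
grasp_force: 0.0
```

Run:
```python
from h import *
c=capture("wrist");np.savez("mid1.npz",**c)
```

>>> step_arm --pt "1 -0.09 0.584 0 0" --pt "1 -0.09 0.584 0 0" --pt "1 -0.09 0.584 0 0" --pt "1 -0.09 0.584 0 0" --pt "1 -0.09 0.584 0 0" --pt "1 -0.09 0.584 0 0"

```text
time_s: 3.6
position: [0.4454, 0.2547, 0.1904]
tcp_rot: [[1.0, -0.004, -0.0], [-0.004, -1.0, -0.001], [-0.0, 0.001, -1.0]]
force: [0.5, -1.3, 0.7]
opening: 1.0
grasp_force: 0.0
```

```bash
cat > m.py <<'E'
from h import *
def blobs(mask,lo,hi):
    n,_,st,ce=cv2.connectedComponentsWithStats(mask.astype(np.uint8));return [(ce[i],st[i,4]) for i in range(1,n) if lo<=st[i,4]<=hi]
def fitc(P):
    A=np.c_[2*P[:,:2],np.ones(len(P))];q=np.linalg.lstsq(A,(P[:,:2]**2).sum(1),rcond=None)[0];return q[:2],np.sqrt(q[2]+q[0]**2+q[1]**2)
E
python3 - <<'E'
from m import *
s=read_state();print(s["time_s"],s["position"],np.degrees(np.arctan2(s["tcp_rot"][1,0],s["tcp_rot"][0,0])))
c=capture("wrist");np.savez("ring1.npz",**c,tcp=s["position"]);big("ring1",c)
# jar marks
J=np.load("jar1.npz");g=cv2.cvtColor(J["color"],7);roi=np.zeros_like(g);cv2.ellipse(roi,(255,182),(46,46),0,0,360,1,-1)
b=blobs((g<90)&(roi>0),3,400)
for p,a in b: print("blob",p.round(1),a,plane(J,p,.055).round(4))
# lid orange
L=np.load("lid1.npz");h=cv2.cvtColor(L["color"],cv2.COLOR_RGB2HSV);m=(h[...,1]>140)&(h[...,0]<20);m[:140]=0;m[215:]=0
k=max(cv2.findContours(m.astype(np.uint8),0,1)[0],key=cv2.contourArea);r=cv2.minAreaRect(k);print("bar",r,plane(L,r[0],.042).round(4))
E
```

```text
3.6 [0.44540116 0.25473389 0.19039452] -0.20652023060422744
blob [256.  141.5] 6 [ 0.5278 -0.0299  0.055 ]
blob [278.4 148.5] 21 [ 0.5216 -0.0496  0.055 ]
blob [258.5 162.3] 179 [ 0.5094 -0.0321  0.055 ]
blob [293.6 165.1] 66 [ 0.5067 -0.0633  0.055 ]
blob [217.1 203.9] 39 [0.4704 0.0062 0.055 ]
blob [232.  219.2] 12 [ 0.4552 -0.0072  0.055 ]
blob [253. 225.] 5 [ 0.4494 -0.0268  0.055 ]
bar ((254.05003356933594, 177.64999389648438), (17.076295852661133, 50.91267013549805), 71.56504821777344) [ 0.5402 -0.2203  0.042 ]
```

View pics/ring1.png

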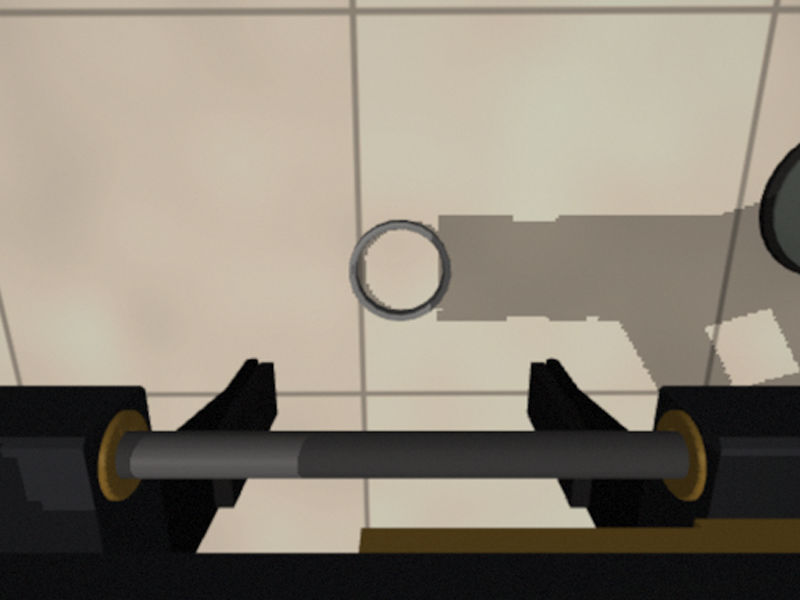

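Ring view: ring centred at about (400,270), radius about 50 px, with the shadow on its right edge.

```bash
cat > m2.py <<'E'
from m import *
def ringfit(c,ctr,z,r=0.034):
    im=c["color"].astype(int);g=im.sum(2)/3;sat=im.max(2)-im.min(2)
    m=((sat<22)&(g<165)).astype(np.uint8);x,y=ctr;W=45;roi=np.zeros_like(m);roi[max(0,y-W):y+W,max(0,x-W):x+W]=1;m*=roi
    k=max(cv2.findContours(m,0,1)[0],key=cv2.contourArea)[:,0].astype(float)
    P=np.array([plane(c,p,z) for p in k])
    for _ in range(6):
        q,R=fitc(P);d=np.abs(np.hypot(*(P[:,:2]-q).T)-R);P=P[d<max(2*np.median(d),.0006)]
    return q,R,len(P),cv2.fitEllipse(k.astype(np.float32))
E
python3 - <<'E'
from m2 import *
c=np.load("ring1.npz");
for z in(0.006,.012): print("ring",z,ringfit(c,(256,173),z))
M=np.load("mid1.npz");J=np.load("jar1.npz");L=np.load("lid1.npz")
p=M["pose"];q=np.linalg.inv(p)@np.array([.4445,.2556,.006,1]);uv=(M["mtx"]@q[:3]/q[2])[:2];print(uv)
r=ringfit(M,tuple(uv.round().astype(int)),.012);print("mid ring",r);r0=ringfit(c,(256,173),.012)
print("tri ring",tri([(c,r0[3][0]),(M,r[3][0])]))
t=np.load("top0.npz")
# marks in mid1
for X in([.5067,-.0633,.055],[.4704,.0062,.055],[.5216,-.0496,.055]):
    q=np.linalg.inv(p)@np.array([*X,1]);uv=(M["mtx"]@q[:3]/q[2])[:2]
    g=cv2.cvtColor(M["color"],7);x,y=uv.astype(int)
    if x<505:
        b=blobs(g[y-10:y+11,x-10:x+11]<90,3,150);print("mark",X,uv,[(n[0]+[x-10,y-10],n[1]) for n in b])
# bar ends, both views
for C,n in((L,"lid"),(J,"jar")):
    h=cv2.cvtColor(C["color"],cv2.COLOR_RGB2HSV);m=((h[...,1]>130)&(h[...,0]<20)&(h[...,2]>60)).astype(np.uint8);m[:100]=0;m[215:]=0
    bl=blobs(m,200,2000);print(n,bl)
# flange circle in lid view at z=.018
im=L["color"].astype(int);sat=im.max(2)-im.min(2);m=(((sat<28)&(im.sum(2)>330))).astype(np.uint8);x,y=255,173
rm=np.zeros_like(m);rm[y-38:y+38,x-38:x+38]=1;m*=rm;k=max(cv2.findContours(m,0,1)[0],key=cv2.contourArea);k=cv2.convexHull(k)[:,0]
P=np.array([plane(L,a,.018) for a in k.astype(float)])
for _ in range(5):
    q,R=fitc(P);d=np.abs(np.hypot(*(P[:,:2]-q).T)-R);P=P[d<max(2*np.median(d),.0006)]
print("flange",q,R,len(P))
for i in range(4):
    s=read_state();cc=capture("wrist");print(s["position"].round(4),(cc["pose"][:3,3]).round(4))
E
```

```text
ring 0.006 (array([0.44518219, 0.25530715]), np.float64(0.035456762320364744), 142, ((257.86590576171875, 171.00558471679688), (63.159339904785156, 73.18878173828125), 49.7149772644043))
ring 0.012 (array([0.44663038, 0.25530917]), np.float64(0.034828695927919255), 142, ((257.86590576171875, 171.00558471679688), (63.159339904785156, 73.18878173828125), 49.7149772644043))
[121.478122   194.18951087]
mid ring (array([0.44603637, 0.25475646]), np.float64(0.03500189920973823), 99, ((119.70454406738281, 193.1985626220703), (61.916690826416016, 67.73345947265625), 104.7748031616211))
tri ring (array([0.4481375 , 0.25462441, 0.012405  ]), [np.float64(0.0005543668979994391), np.float64(0.0005543668979995565)])
mark [0.5067, -0.0633, 0.055] [456.74292865 142.4774846 ] [(array([457.09090909, 142.54545455]), np.int32(66))]
mark [0.4704, 0.0062, 0.055] [372.81196903 182.70609652] [(array([364.34482759, 185.4137931 ]), np.int32(87)), (array([372.36363636, 182.96969697]), np.int32(66))]
mark [0.5216, -0.0496, 0.055] [443.8320971  125.12186678] [(array([444.08695652, 124.82608696]), np.int32(23))]
lid [(array([254.24370709, 177.66704805]), np.int32(874))]
jar [(array([465.05423406, 125.36917222]), np.int32(1051))]
flange [ 0.53815881 -0.23360069] 0.043044220497963255 15
[0.4454 0.2546 0.1904] [0.5269 0.2553 0.3448]
[0.4453 0.2547 0.1905] [0.5268 0.2553 0.3448]
[0.4452 0.2549 0.1905] [0.5267 0.2555 0.3448]
[0.4451 0.2551 0.1906] [0.5266 0.2557 0.3449]
```

>>> step_arm --pt "1 0.005 0.001 -0.2 0" --pt "1 0.005 0.001 -0.4 0" --pt "1 0.005 0.001 -0.55 0" --pt "1 0.005 0.001 -0.65 0" --pt "1 0.005 0.001 -0.7 0" --pt "1 0.005 0.001 -0.72 0" --pt "1 0.005 0.001 -0.722 0" --pt "1 0.005 0.001 -0.722 0" --pt "1 0.005 0.001 -0.722 0"

```text
time_s: 4.75
position: [0.4467, 0.2572, 0.0113]
tcp_rot: [[1.0, -0.001, 0.003], [-0.001, -1.0, 0.001], [0.003, -0.001, -1.0]]
force: [0.3, -0.7, 0.5]
opening: 0.996
grasp_force: 0.0
```

>>> step_arm --pt "0.6 0 0 0 0" --pt "0.5 0 0 0 0" --pt "0.4 0 0 0 0" --pt "0.3 0 0 0 0" --pt "0.3 0 0 0 0" --pt "0.3 0 0 0 0" --pt "0.3 0 0 0 0" --pt "0.3 0 0 0 0"

```text
time_s: 5.55
position: [0.4459, 0.2569, 0.0104]
tcp_rot: [[1.0, -0.001, 0.0], [-0.001, -1.0, 0.0], [0.0, -0.0, -1.0]]
force: [-0.4, -0.2, 4.8]
opening: 0.774
grasp_force: 30.0
```

>>> step_arm --pt "0.3 0 0 0.04 0" --pt "0.3 0 0 0.12 0" --pt "0.3 0 0 0.3 0" --pt "0.3 0 0 0.48 0" --pt "0.3 0 0 0.52 0" --pt "0.3 0.02 -0.1 0.52 0" --pt "0.3 0.06 -0.24 0.52 0" --pt "0.3 0.1 -0.38 0.52 0" --pt "0.3 0.12 -0.5 0.52 0" --pt "0.3 0.12 -0.56 0.52 0" --pt "0.3 0.12 -0.56 0.52 0" --pt "0.3 0.12 -0.56 0.52 0"

```text
time_s: 6.75
position: [0.4752, 0.117, 0.1398]
tcp_rot: [[1.0, -0.002, -0.001], [-0.002, -1.0, 0.0], [-0.001, -0.0, -1.0]]
force: [-0.7, 0.1, -0.9]
opening: 0.775
grasp_force: 30.0
```

Run:
```python
from m2 import *
s=read_state();print(s["time_s"],s["position"],s["opening"],s["grasp_force"],s["force"])
c=capture("wrist");np.savez("held.npz",**c,tcp=s["position"]);big("held",c)
```

```text
6.75 [0.47524987 0.11702004 0.13976146] 0.7752158612720155 29.999966430477798 [-0.73200869  0.06966001 -0.85832263]
```

View pics/held.png

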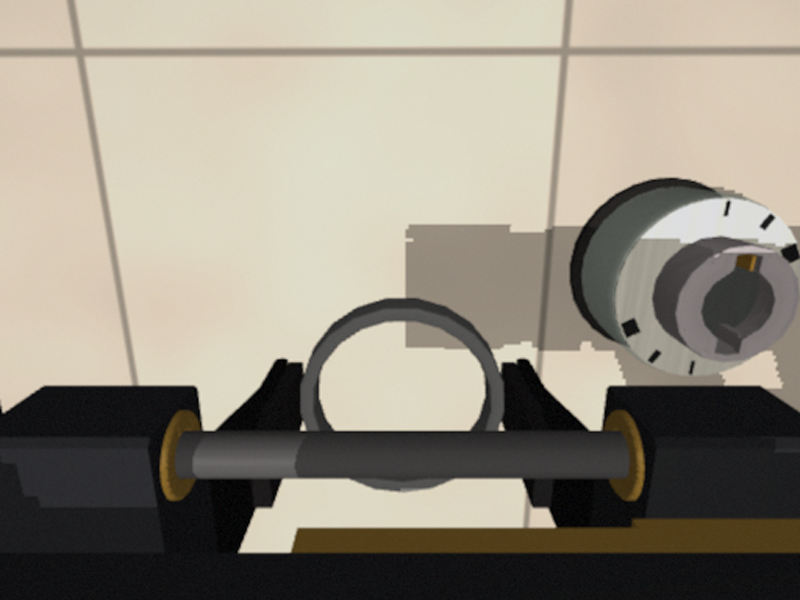

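Ring held: its front edge is near (402,298), the sides at 302 and 503, and the back at about (402,490). The jar mouth is at about (738,310).

Run:
```python
from m2 import *
c=np.load("held.npz");g=cv2.cvtColor(c["color"],7)
print(g[186:212,257].tolist());print(g[300:318,257].tolist(), g[300:318,240].tolist())
print(g[250,190:210].tolist(),g[250,305:325].tolist())
tz=c["tcp"][2];print(c["tcp"])
for v in(191,195,199,205):print(v,plane(c,(257,v),tz-.01).round(4),plane(c,(257,v),tz+.002).round(4))
for v in(306,309,312,314):print(v,plane(c,(257,v),tz-.01).round(4),plane(c,(257,v),tz+.002).round(4))
```

```text
[214, 214, 213, 215, 177, 74, 49, 50, 51, 50, 52, 68, 86, 86, 84, 83, 84, 81, 82, 134, 198, 216, 216, 217, 216, 217]
[62, 61, 60, 58, 57, 52, 52, 55, 70, 84, 81, 81, 102, 124, 150, 195, 215, 214] [63, 60, 59, 61, 57, 55, 71, 83, 81, 82, 82, 80, 105, 173, 216, 215, 215, 216]
[11, 18, 62, 78, 81, 80, 82, 83, 85, 83, 73, 53, 43, 42, 169, 213, 214, 214, 214, 214] [216, 215, 214, 216, 215, 152, 38, 39, 52, 71, 81, 82, 82, 83, 84, 83, 77, 52, 7, 8]
[0.47524987 0.11702004 0.13976146]
191 [0.5075 0.1179 0.1298] [0.5111 0.1179 0.1418]
195 [0.5053 0.1179 0.1298] [0.5091 0.1179 0.1418]
199 [0.5032 0.1179 0.1298] [0.5071 0.1179 0.1418]
205 [0.4999 0.1179 0.1298] [0.504  0.1179 0.1418]
306 [0.4381 0.118  0.1298] [0.4468 0.118  0.1418]
309 [0.4361 0.118  0.1298] [0.4449 0.118  0.1418]
312 [0.4341 0.118  0.1298] [0.443  0.118  0.1418]
314 [0.4327 0.118  0.1298] [0.4418 0.118  0.1418]
```

Run:
```python
from m2 import *
c=np.load("held.npz");g=cv2.cvtColor(c["color"],7);r=(slice(120,245),slice(385,512))
for p,a in blobs(g[r]<90,3,120):
    p=p+[385,120];print(p.round(1),a,plane(c,p,.055).round(4))
im=c["color"].astype(int)
print("ring y", plane(c,(191.6,250),.1418)[1],plane(c,(321.9,250),.1418)[1])
```

```text
[465.1 132.9] 14 [ 0.528  -0.0304  0.055 ]
[490.7 141.4] 34 [ 0.5219 -0.0499  0.055 ]
[505.7 161.9] 99 [ 0.507  -0.0639  0.055 ]
[403.  209.4] 87 [0.4701 0.0065 0.055 ]
[418.5 227.6] 30 [ 0.4551 -0.0075  0.055 ]
[442.2 234.9] 15 [ 0.4489 -0.0269  0.055 ]
ring y 0.1510232820939717 0.08508953427616653
```

>>> step_arm --pt "0.3 0.02 -0.15 0 0" --pt "0.3 0.04 -0.33 0 0" --pt "0.3 0.05 -0.48 0 0" --pt "0.3 0.055 -0.56 0 0" --pt "0.3 0.055 -0.587 0 0" --pt "0.3 0.055 -0.587 -0.08 0" --pt "0.3 0.055 -0.587 -0.14 0" --pt "0.3 0.055 -0.587 -0.17 0" --pt "0.3 0.055 -0.587 -0.17 0" --pt "0.3 0.055 -0.587 -0.17 0"

```text
time_s: 7.8
position: [0.4896, -0.029, 0.0977]
tcp_rot: [[1.0, 0.0, 0.0], [0.0, -1.0, 0.0], [0.0, -0.0, -1.0]]
force: [0.9, -0.6, 0.1]
opening: 0.773
grasp_force: 30.0
```

Run:
```python
from m2 import *
s=read_state();print(s["time_s"],s["position"],s["force"])
c=capture("wrist");np.savez("hov.npz",**c,tcp=s["position"]);big("hov",c,(160,150,200,180),4)
```

```text
7.8 [ 0.48963971 -0.02901397  0.09773305] [ 0.86362971 -0.59065452  0.10326895]
```

View pics/hov.png

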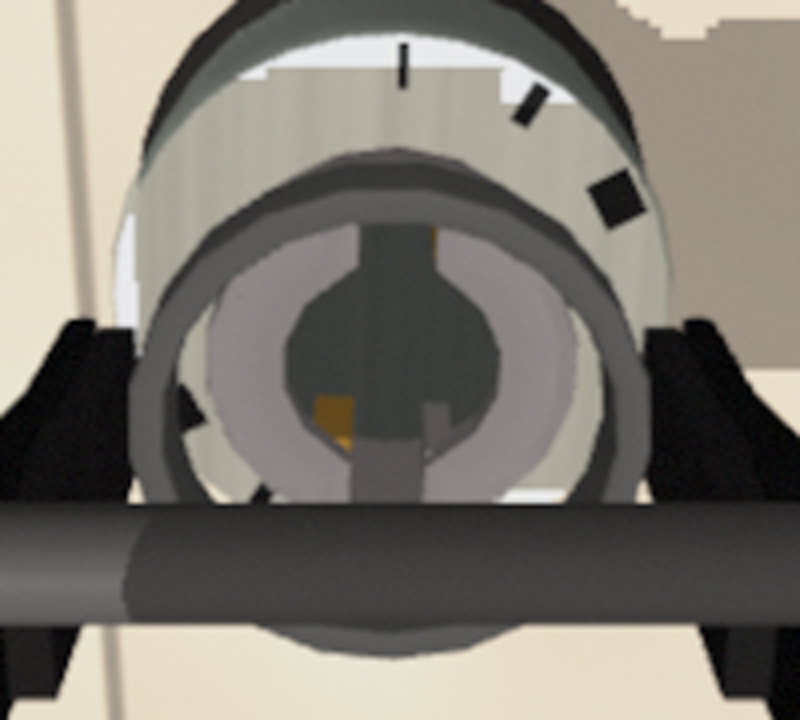

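The ring (outer edges at 130 and 650) is centred on the neck (208 and 576), so I lower it.

>>> step_arm --pt "0.3 0 0 -0.02 0" --pt "0.3 0 0 -0.04 0" --pt "0.3 0 0 -0.055 0" --pt "0.3 0 0 -0.07 0" --pt "0.3 0 0 -0.07 0"

```text
time_s: 8.35
position: [0.4891, -0.0298, 0.0795]
tcp_rot: [[1.0, -0.001, -0.001], [-0.001, -1.0, 0.0], [-0.001, -0.0, -1.0]]
force: [0.2, -0.5, -0.6]
opening: 0.776
grasp_force: 30.0
```

>>> step_arm --pt "0.3 0 0 -0.02 0" --pt "0.3 0 0 -0.04 0" --pt "0.3 0 0 -0.05 0" --pt "0.3 0 0 -0.055 0" --pt "0.3 0 0 -0.058 0" --pt "0.3 0 0 -0.058 0"

```text
time_s: 8.95
position: [0.4895, -0.0298, 0.0656]
tcp_rot: [[1.0, -0.001, 0.0], [-0.001, -1.0, -0.0], [0.0, 0.0, -1.0]]
force: [-0.1, 0.6, -0.5]
opening: 0.773
grasp_force: 30.0
```

>>> step_arm --pt "0.5 0 0 0 0" --pt "0.7 0 0 0 0" --pt "1 0 0 0 0" --pt "1 0 0 0 0" --pt "1 0 0 0 0" --pt "1 0 0 0.04 0" --pt "1 0 0 0.15 0" --pt "1 0 0 0.33 0" --pt "1 0 0 0.5 0" --pt "1 0 0 0.5 0" --pt "1 0 0 0.5 0"

```text
time_s: 10.05
position: [0.49, -0.0299, 0.1921]
tcp_rot: [[1.0, -0.001, 0.003], [-0.001, -1.0, -0.001], [0.003, 0.001, -1.0]]
force: [0.8, 1.4, -0.3]
opening: 1.001
grasp_force: 0.0
```

Run:
```python
from m2 import *
s=read_state();print(s["time_s"],s["position"],s["force"])
c=capture("wrist");np.savez("jar2.npz",**c,tcp=s["position"]);big("jar2",c,(150,90,250,180),3.2)
t=capture("top");np.savez("top2.npz",**t)
g=cv2.cvtColor(c["color"],7)
for p,a in blobs(g[100:245,195:315]<75,3,150):
    p=p+[195,100];print(p.round(1),a,plane(c,p,.055).round(4))
# bar height: lid1/jar1 views, and its axis from the top-face in lid1
L=np.load("lid1.npz");J=np.load("jar1.npz");print("bar tri",tri([(L,(254.24,177.67)),(J,(465.05,125.37))]))
h=cv2.cvtColor(L["color"],cv2.COLOR_RGB2HSV);y,x=np.mgrid[160:196:3,224:286:3]
for r in range(160,200,2): print(r,[int(v) if s>120 else 0 for v,s in zip(h[r,224:284:2,2],h[r,224:284:2,1])])
```

```text
10.05 [ 0.48997746 -0.02994144  0.19212276] [ 0.81721017  1.42532424 -0.26882409]
[258. 144.] 7 [ 0.5276 -0.03    0.055 ]
[280.1 150.8] 19 [ 0.5216 -0.0495  0.055 ]
[266.6 155.7] 107 [ 0.5172 -0.0377  0.055 ]
[265.2 163.8] 96 [ 0.5099 -0.0364  0.055 ]
[295.2 167.1] 57 [ 0.5069 -0.0634  0.055 ]
[288.8 191.2] 53 [ 0.4844 -0.0582  0.055 ]
[224.  190.5] 8 [0.4851 0.0011 0.055 ]
[294. 188.] 3 [ 0.4874 -0.0629  0.055 ]
[218.2 205.9] 50 [0.4702 0.0069 0.055 ]
[233.5 221.7] 11 [ 0.4544 -0.0069  0.055 ]
bar tri (array([ 0.53929542, -0.2203853 ,  0.03805869]), [np.float64(0.0001424001180681196), np.float64(0.00014240011806799716)])
160 [0, 0, 0, 0, 0, 0, 0, 0, 0, 0, 0, 0, 0, 0, 0, 0, 0, 0, 0, 0, 0, 0, 0, 0, 0, 0, 0, 0, 0, 0]
162 [0, 0, 0, 0, 0, 0, 0, 0, 0, 0, 0, 0, 0, 0, 0, 0, 0, 0, 0, 0, 0, 0, 0, 0, 0, 63, 0, 0, 0, 0]
164 [0, 0, 0, 0, 0, 0, 0, 0, 0, 0, 0, 0, 0, 0, 0, 0, 0, 0, 0, 0, 0, 0, 67, 64, 61, 62, 62, 0, 0, 0]
166 [0, 0, 0, 0, 0, 0, 0, 0, 0, 0, 0, 0, 0, 0, 0, 0, 0, 0, 0, 66, 68, 66, 62, 64, 69, 78, 85, 0, 0, 0]
168 [0, 0, 0, 0, 0, 0, 0, 0, 0, 0, 0, 0, 0, 0, 0, 0, 68, 68, 68, 72, 69, 69,
[... 1111 characters left out ...]
, 165, 163, 164, 162, 161, 161, 161, 161, 153, 153, 0, 0, 0, 0, 0, 0, 0, 0, 0, 0, 0, 0, 0]
188 [0, 0, 0, 0, 161, 163, 161, 163, 159, 159, 159, 159, 152, 151, 0, 0, 0, 0, 0, 0, 0, 0, 0, 0, 0, 0, 0, 0, 0, 0]
190 [0, 0, 0, 0, 154, 157, 157, 157, 157, 151, 151, 0, 0, 0, 0, 0, 0, 0, 0, 0, 0, 0, 0, 0, 0, 0, 0, 0, 0, 0]
192 [0, 0, 0, 0, 0, 155, 150, 148, 0, 0, 0, 0, 0, 0, 0, 0, 0, 0, 0, 0, 0, 0, 0, 0, 0, 0, 0, 0, 0, 0]
194 [0, 0, 0, 0, 0, 0, 0, 0, 0, 0, 0, 0, 0, 0, 0, 0, 0, 0, 0, 0, 0, 0, 0, 0, 0, 0, 0, 0, 0, 0]
196 [0, 0, 0, 0, 0, 0, 0, 0, 0, 0, 0, 0, 0, 0, 0, 0, 0, 0, 0, 0, 0, 0, 0, 0, 0, 0, 0, 0, 0, 0]
198 [0, 0, 0, 0, 0, 0, 0, 0, 0, 0, 0, 0, 0, 0, 0, 0, 0, 0, 0, 0, 0, 0, 0, 0, 0, 0, 0, 0, 0, 0]
```

View pics/jar2.png

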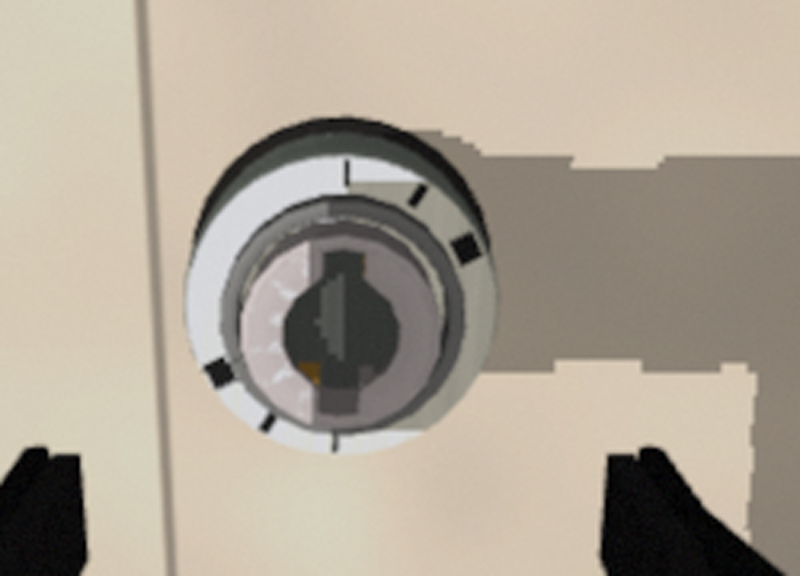

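The collar lies flat round the neck on the shoulder, with its edges at 222 and 465 centred on the mouth. Next I measure the bar's top face.

Run:
```python
from m2 import *
L=np.load("lid1.npz");h=cv2.cvtColor(L["color"],cv2.COLOR_RGB2HSV);m=((h[...,1]>120)&(h[...,0]<20)&(h[...,2]>88)).astype(np.uint8);m[:155]=0;m[200:]=0;m[:,:220]=0;m[:,290:]=0
k=max(cv2.findContours(m,0,1)[0],key=cv2.contourArea)[:,0].astype(float)
P=np.array([plane(L,p,.042)[:2] for p in k]);r=cv2.minAreaRect((P*1000).astype(np.float32));print(r,cv2.boxPoints(r))
R=read_state();print(R["position"],R["joint_positions"].round(1))
```

```text
((538.5245971679688, -220.7003173828125), (13.198972702026367, 48.57774353027344), 18.990070343017578) [[ 524.3806  -199.88087]
 [ 540.188   -245.81477]
 [ 552.6686  -241.51976]
 [ 536.8612  -195.58586]]
[ 0.48847744 -0.02956561  0.18997565] [-16.6  23.3 103.6   0.   53.1  73.5]
```

>>> step_arm --pt "1 0.05 -0.2 0 -0.045" --pt "1 0.1 -0.4 0 -0.09" --pt "1 0.15 -0.58 0 -0.135" --pt "1 0.2 -0.72 0 -0.18" --pt "1 0.202 -0.768 0 -0.225" --pt "1 0.202 -0.768 0 -0.27" --pt "1 0.202 -0.768 0 -0.31" --pt "1 0.202 -0.768 0 -0.35" --pt "1 0.202 -0.768 0 -0.38" --pt "1 0.202 -0.768 0 -0.394" --pt "1 0.202 -0.768 0 -0.394" --pt "1 0.202 -0.768 0 -0.394" --pt "1 0.202 -0.768 0 -0.394"

```text
time_s: 11.45
position: [0.5396, -0.2216, 0.1897]
tcp_rot: [[0.327, -0.945, -0.001], [-0.945, -0.327, 0.001], [-0.001, 0.001, -1.0]]
force: [-0.7, 0.4, 1.1]
opening: 1.004
grasp_force: 0.0
```

Run:
```python
from m2 import *
s=read_state();R=s["tcp_rot"];print(s["time_s"],s["position"],np.degrees(np.arctan2(R[1,0],R[0,0])),s["joint_positions"].round(1))
L=capture("wrist");np.savez("lid2.npz",**L);big("lid2",L)
h=cv2.cvtColor(L["color"],cv2.COLOR_RGB2HSV);m=((h[...,1]>120)&(h[...,0]<20)&(h[...,2]>60)).astype(np.uint8);m[:110]=0;m[235:]=0;m[:,:200]=0;m[:,310:]=0
k=max(cv2.findContours(m,0,1)[0],key=cv2.contourArea)[:,0].astype(float);print(k.min(0),k.max(0),cv2.minAreaRect(k.astype(np.float32)))
P=np.array([plane(L,p,.042)[:2] for p in k]);r=cv2.minAreaRect((P*1000).astype(np.float32));print(r)
for q in range(150,234,4): print(q,[int(v) if s>120 else 0 for v,s in zip(h[q,234:280:2,2],h[q,234:280:2,1])])
```

```text
11.45 [ 0.53960403 -0.22157532  0.18968654] -70.93453260870398 [-33.3  29.9  90.5   0.   59.7 127.6]
[253. 152.] [266. 205.] ((259.5, 178.5), (53.0, 13.0), 90.0)
((538.3974609375, -223.0010528564453), (12.488703727722168, 51.370323181152344), 19.036792755126953)
150 [0, 0, 0, 0, 0, 0, 0, 0, 0, 0, 0, 0, 0, 0, 0, 0, 0, 0, 0, 0, 0, 0, 0]
154 [0, 0, 0, 0, 0, 0, 0, 0, 0, 0, 58, 59, 58, 59, 60, 58, 0, 0, 0, 0, 0, 0, 0]
158 [0, 0, 0, 0, 0, 0, 0, 0, 0, 0, 156, 165, 171, 168, 155, 148, 134, 0, 0, 0, 0, 0, 0]
162 [0, 0, 0, 0, 0, 0, 0, 0, 0, 0, 156, 165, 170, 171, 163, 149, 130, 0, 0, 0, 0, 0, 0]
166 [0, 0, 0, 0, 0, 0, 0, 0, 0, 0, 156, 164, 169, 170, 165, 155, 130, 0, 0, 0, 0, 0, 0]
170 [0, 0, 0, 0, 0, 0, 0, 0, 0, 0, 156, 163, 168, 168, 163, 160, 130, 0, 0, 0, 0, 0, 0]
174 [0, 0, 0, 0, 0, 0, 0, 0, 0, 0, 155, 165, 170, 168, 163, 159, 134, 0, 0, 0, 0, 0, 0]
178 [0, 0, 0, 0, 0, 0, 0, 0, 0, 0, 154, 164, 168, 167, 164, 160, 134, 0, 0, 0, 0, 0, 0]
182 [0, 0, 0, 0, 0, 0, 0, 0, 0, 0, 152, 163, 167, 169, 161, 157, 129, 0, 0, 0, 0, 0, 0]
186 [0, 0, 0, 0, 0, 0, 0, 0, 0, 0, 152, 163, 166, 167, 162, 159, 12
[... 190 characters left out ...]
 0, 0]
198 [0, 0, 0, 0, 0, 0, 0, 0, 0, 0, 149, 158, 162, 163, 157, 155, 133, 0, 0, 0, 0, 0, 0]
202 [0, 0, 0, 0, 0, 0, 0, 0, 0, 0, 147, 156, 161, 162, 157, 155, 131, 0, 0, 0, 0, 0, 0]
206 [0, 0, 0, 0, 0, 0, 0, 0, 0, 0, 0, 0, 0, 0, 0, 0, 0, 0, 0, 0, 0, 0, 0]
210 [0, 0, 0, 0, 0, 0, 0, 0, 0, 0, 0, 0, 0, 0, 0, 0, 0, 0, 0, 0, 0, 0, 0]
214 [0, 0, 0, 0, 0, 0, 0, 0, 0, 0, 0, 0, 0, 0, 0, 0, 0, 0, 0, 0, 0, 0, 0]
218 [0, 0, 0, 0, 0, 0, 0, 0, 0, 0, 0, 0, 0, 0, 0, 0, 0, 0, 0, 0, 0, 0, 0]
222 [0, 0, 0, 0, 0, 0, 0, 0, 0, 0, 0, 0, 0, 0, 0, 0, 0, 0, 0, 0, 0, 0, 0]
226 [0, 0, 0, 0, 0, 0, 0, 0, 0, 0, 0, 0, 0, 0, 0, 0, 0, 0, 0, 0, 0, 0, 0]
230 [0, 0, 0, 0, 0, 0, 0, 0, 0, 0, 0, 0, 0, 0, 0, 0, 0, 0, 0, 0, 0, 0, 0]
```

>>> step_arm --pt "1 -0.006 0 -0.2 0" --pt "1 -0.006 0 -0.38 0" --pt "1 -0.006 0 -0.52 0" --pt "1 -0.006 0 -0.6 0" --pt "1 -0.006 0 -0.635 0" --pt "1 -0.006 0 -0.643 0" --pt "1 -0.006 0 -0.643 0" --pt "1 -0.006 0 -0.643 0"

```text
time_s: 12.3
position: [0.5395, -0.2224, 0.0312]
tcp_rot: [[0.326, -0.945, 0.002], [-0.945, -0.326, -0.002], [0.002, -0.002, -1.0]]
force: [-1.1, 0.3, -0.1]
opening: 1.0
grasp_force: 0.0
```

>>> step_arm --pt "0.2 0 0 0 0" --pt "-0.3 0 0 0 0" --pt "-0.6 0 0 0 0" --pt "-0.8 0 0 0 0" --pt "-0.9 0 0 0 0" --pt "-1 0 0 0 0" --pt "-1 0 0 0 0" --pt "-1 0 0 0 0" --pt "-1 0 0 0 0" --pt "-1 0 0 0 0" --pt "-1 0 0 0 0"

```text
time_s: 13.4
position: [0.5383, -0.2218, 0.0297]
tcp_rot: [[0.326, -0.945, -0.0], [-0.945, -0.326, 0.0], [-0.0, 0.0, -1.0]]
force: [-0.3, -0.4, -1.2]
opening: 0.162
grasp_force: 30.0
```

>>> step_arm --pt "-1 0 0 0.06 0" --pt "-1 0 0 0.2 0" --pt "-1 0 0 0.38 0" --pt "-1 0 0 0.45 0" --pt "-1 -0.03 0.1 0.45 0.045" --pt "-1 -0.06 0.25 0.45 0.09" --pt "-1 -0.1 0.4 0.45 0.135" --pt "-1 -0.14 0.55 0.45 0.18" --pt "-1 -0.18 0.68 0.45 0.225" --pt "-1 -0.196 0.77 0.45 0.27" --pt "-1 -0.196 0.77 0.45 0.31" --pt "-1 -0.196 0.77 0.45 0.35" --pt "-1 -0.196 0.77 0.45 0.375" --pt "-1 -0.196 0.77 0.45 0.381" --pt "-1 -0.196 0.77 0.45 0.381" --pt "-1 -0.196 0.77 0.45 0.381" --pt "-1 -0.196 0.77 0.45 0.381"

```text
time_s: 15.1
position: [0.4895, -0.0294, 0.1424]
tcp_rot: [[0.999, -0.043, 0.0], [-0.043, -0.999, -0.0], [0.0, 0.0, -1.0]]
force: [-0.1, 0.1, -0.6]
opening: 0.161
grasp_force: 30.0
```

Run:
```python
from m2 import *
s=read_state();R=s["tcp_rot"];print(s["time_s"],s["position"],np.degrees(np.arctan2(R[1,0],R[0,0])),s["joint_positions"].round(1),s["force"],s["opening"])
c=capture("wrist");np.savez("lh.npz",**c,tcp=s["position"]);a=c["color"][120:300,150:370,::-1]
t=capture("scene");np.savez("sh.npz",**t);b=t["color"][110:200,220:330,::-1]
cv2.imwrite("pics/lh.png",np.hstack([cv2.resize(a,(400,327)),cv2.resize(b,(400,327),interpolation=cv2.INTER_CUBIC)]))
```

```text
15.1 [ 0.48947683 -0.02944619  0.14244319] -2.4454122831907674 [-16.5  27.9 106.1   0.   46.   75.9] [-0.05573555  0.0836008  -0.61181092] 0.16055752721721525
```

View pics/lh.png

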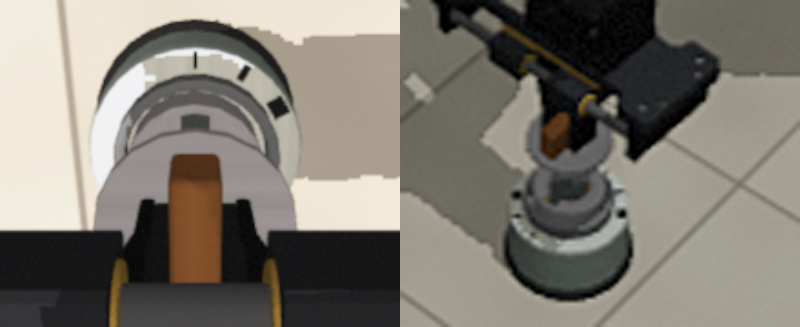

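Lid held level, its bar in line with the slot and thin mark (all at about x=195). I check the fore-aft offset numerically.

Run:
```python
from m2 import *
c=np.load("lh.npz");tz=c["tcp"][2];h=cv2.cvtColor(c["color"],cv2.COLOR_RGB2HSV);g=cv2.cvtColor(c["color"],7)
print(h[200:222,257,2].tolist());print(g[185:205,257].tolist())
for v in(205,212,213,214,215): print(v,(plane(c,(257,v),tz-.0295+.042)-c["tcp"])[:2].round(4),(plane(c,(257,v),tz-.0295+.018)-c["tcp"])[:2].round(4))
b=h[225,:,1]>120;x=np.where(b[200:310])[0]+200;print(x.min(),x.max(),(plane(c,((x.min()+x.max())/2,225),tz+.0125)-c["tcp"]).round(4))
for v in(190,191,192,193):print(v,(plane(c,(257,v),tz-.0295+.013)-c["tcp"])[:2].round(4),(plane(c,(257,v),tz-.0295+.018)-c["tcp"])[:2].round(4))
```

```text
[152, 152, 152, 152, 129, 80, 78, 79, 82, 80, 78, 78, 77, 79, 77, 78, 77, 75, 75, 87, 101, 115]
[66, 67, 65, 66, 67, 79, 90, 115, 143, 145, 146, 146, 149, 147, 145, 146, 146, 146, 146, 120]
205 [ 0.0324 -0.0004] [ 0.0241 -0.0001]
212 [ 0.029  -0.0003] [0.0202 0.0001]
213 [ 0.0285 -0.0003] [0.0196 0.0001]
214 [ 0.0281 -0.0002] [0.019  0.0002]
215 [ 0.0276 -0.0002] [0.0185 0.0002]
243 271 [ 0.0227 -0.      0.0125]
190 [ 0.0309 -0.0003] [ 0.0323 -0.0004]
191 [ 0.0303 -0.0003] [ 0.0318 -0.0004]
192 [ 0.0297 -0.0003] [ 0.0313 -0.0004]
193 [ 0.0292 -0.0003] [ 0.0307 -0.0003]
```

>>> step_arm --pt "-1 -0.002 0 -0.05 0" --pt "-1 -0.002 0 -0.09 0" --pt "-1 -0.002 0 -0.12 0" --pt "-1 -0.002 0 -0.13 0" --pt "-1 -0.002 0 -0.14 0" --pt "-1 -0.002 0 -0.15 0" --pt "-1 -0.002 0 -0.155 0" --pt "-1 -0.002 0 -0.155 0"

```text
time_s: 16.0
position: [0.4891, -0.0294, 0.1036]
tcp_rot: [[0.999, -0.042, 0.0], [-0.042, -0.999, -0.0], [0.0, 0.0, -1.0]]
force: [0.2, 0.4, -0.6]
opening: 0.159
grasp_force: 30.0
```

>>> step_arm --pt "-1 0 0 -0.01 0" --pt "-1 0 0 -0.02 0" --pt "-1 0 0 -0.028 0" --pt "-1 0 0 -0.034 0" --pt "-1 0 0 -0.038 0" --pt "-1 0 0 -0.038 0"

```text
time_s: 16.6
position: [0.4889, -0.0293, 0.0946]
tcp_rot: [[0.999, -0.042, 0.0], [-0.042, -0.999, -0.0], [0.0, 0.0, -1.0]]
force: [-1.0, -0.0, 4.3]
opening: 0.157
grasp_force: 30.0
```

>>> step_arm --pt "-1 0 0 -0.001 0" --pt "-1 0 0 -0.002 0" --pt "-1 0 0 -0.003 0" --pt "-1 0 0 -0.003 0"

```text
time_s: 17.0
position: [0.4889, -0.0293, 0.0946]
tcp_rot: [[0.999, -0.042, 0.0], [-0.042, -0.999, -0.0], [0.0, 0.0, -1.0]]
force: [-2.5, 0.3, 10.7]
opening: 0.157
grasp_force: 30.0
```

Run:
```python
from m2 import *
s=read_state();print(s["position"],s["force"],s["moment"])
```

```text
[ 0.48891881 -0.02934136  0.09460727] [-2.51932693  0.32243182 10.7453121 ] [ 0.17490706  0.45275815 -0.04754391]
```

>>> step_arm --pt "-1 0 0 0.002 -0.01" --pt "-1 0 0 0.002 -0.025" --pt "-1 0 0 0.002 -0.04" --pt "-1 0 0 0.002 -0.055" --pt "-1 0 0 0.002 -0.07" --pt "-1 0 0 0.002 -0.085" --pt "-1 0 0 0.002 -0.085"

```text
time_s: 17.7
position: [0.4894, -0.0296, 0.0946]
tcp_rot: [[0.953, -0.304, 0.001], [-0.304, -0.953, -0.001], [0.001, 0.0, -1.0]]
force: [-1.8, -1.4, 6.2]
opening: 0.157
grasp_force: 30.0
```

Run:
```python
from m2 import *
s=read_state();R=s["tcp_rot"];print(s["position"],s["force"],s["moment"],np.degrees(np.arctan2(R[1,0],R[0,0])))
```

```text
[ 0.48936076 -0.02964098  0.09462485] [-1.77920656 -1.44011441  6.19514559] [-0.02017502  0.23740201 -0.02433848] -17.70385239542901
```

>>> step_arm --pt "-1 0 0 0 -0.015" --pt "-1 0 0 0 -0.03" --pt "-1 0 0 0 -0.045" --pt "-1 0 0 0 -0.06" --pt "-1 0 0 0 -0.073" --pt "-1 0 0 0 -0.082" --pt "-1 0 0 0 -0.082" --pt "-1 0 0 0 -0.082"

```text
time_s: 18.5
position: [0.4891, -0.0299, 0.0946]
tcp_rot: [[0.844, -0.536, 0.001], [-0.536, -0.844, -0.001], [0.001, 0.001, -1.0]]
force: [-1.1, -2.2, 6.5]
opening: 0.161
grasp_force: 30.0
```

Run:
```python
from m2 import *
s=read_state();R=s["tcp_rot"];print(s["time_s"],s["position"],s["force"],s["moment"],np.degrees(np.arctan2(R[1,0],R[0,0])),s["opening"])
c=capture("wrist");np.savez("fin.npz",**c);t=capture("scene")
a=c["color"][120:300,150:370,::-1];b=t["color"][110:200,220:330,::-1]
cv2.imwrite("pics/fin.png",np.hstack([cv2.resize(a,(400,327)),cv2.resize(b,(400,327),interpolation=cv2.INTER_CUBIC)]))
h=cv2.cvtColor(c["color"],cv2.COLOR_RGB2HSV);m=(h[...,1]>120)&(h[...,0]<20)&(h[...,2]>110)
L=[];Rr=[];tz=s["position"][2]+.0125
for v in range(222,262,2):
    x=np.where(m[v,200:320])[0]+200
    if len(x)>10:L.append(plane(c,(x.min(),v),tz)[:2]);Rr.append(plane(c,(x.max(),v),tz)[:2])
for E in(L,Rr):
    d=np.polyfit(*np.array(E).T,1)[0];print(len(E),"bar edge deg",np.degrees(np.arctan(d)))
```

```text
18.5 [ 0.48914209 -0.02988233  0.09461637] [-1.14677326 -2.15867592  6.46050801] [-0.17065474  0.32836819  0.01849417] -32.404171137404 0.16085210326382807
20 bar edge deg -32.99952592360988
20 bar edge deg -31.19056454499698
```

View pics/fin.png

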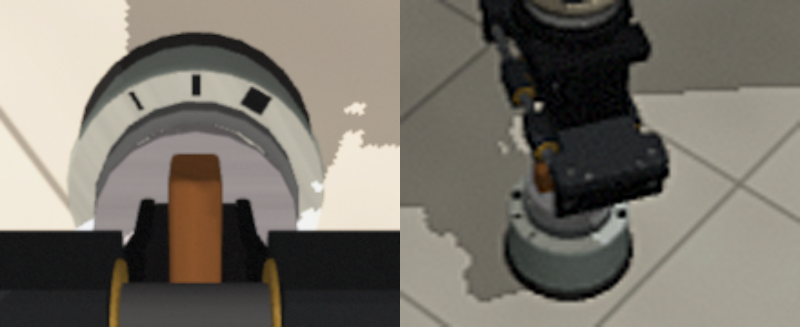

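The bar (x≈195) points exactly at the medium half-turn mark (195). The lid is seated and the collar lies flat underneath, so I hand it in.

```bash
python3 -c "
from rig import *
print(hand_in())"
```

```text
the job is handed in; nothing more can be done
None
```

I handed the job in at about 18.5 s: the collar lies flat on the jar's shoulder and the lid is fully seated. The lid is turned 30° clockwise to the half-turn mark and the gripper still holds it there; the blue box, docker and scraper were not touched.

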